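# Shut the water feed in the analyser's valve box

## Robot

A 6-joint arm with a two-finger parallel gripper is mounted at the origin on the work surface. World frame = base frame: x ahead of the robot, y to its left, z up, the work surface at z = 0. Lengths are in m, angles in rad, forces in N, time in s.
With the tool pointing down it reaches from about 0.25 to 0.8 m from the base axis. Payload 8.5 kg.
Tool frame: the origin (TCP) lies midway between the tips of the shut fingers; the grasp point (between the pads) lies 19 mm behind it; y points along the fingers, x is the direction in which the jaws open and shut, and the axes are right-handed (so a half turn about y gives the same grasp; the last joint's range is limited). The gripper opens to 85 mm and grips with 20 to 120 N. Pads are 22 mm wide; open, the fingers measure 114 mm over their backs; the gripper's body (76 mm by 85 mm) begins 54 mm behind the grasp point. The pads swing forward as they close: fully open they stand 13 mm farther back than shut.
Start: joints at [-1.322, 0.238, -0.013, 1.319, 0, 1.571], TCP at [0.129, -0.509, 0.197] pointing down, gripper open.
Joint ranges: [-2.66, 2.66], [-1.03, 1.9], [-1.14, 1.46], [-1.82, 2.27], [-1.45, 1.34], [-3.14, 3.14]. Speed limits (rad/s): [2.22, 2.22, 2.79, 3.14, 3.14, 3.14].

## Interface

Orientations are given as a unit quaternion [w, x, y, z].
In Python, from station import manip gives the robot as it stands.
- The arm moves only by the tool carry_out, never from a script. Its argument "deltas" is a list of rows, each a list of 7 numbers: the closure, from 0 (fully open) to 1 (shut), then the shift along the tool's x, y, z in mm, then the turn, a rotation vector about the tool's x, y, z in degrees. In form: [[gripper, x, y, z, wx, wy, wz], ...]. A call has 1 to 5 rows; each row is the pose to reach, as a shift and turn from the pose commanded when the call began, along the tool's axes at that moment; what a row does not reach only later rows make up. A row lasts 1/8 s, in which the tool goes at most 62.5 mm and 10.7 degrees, less where a joint would pass 70% of its speed; a pose out of reach is approached as far as the arm can. A call with a gripper value outside its range is refused whole. The fingers move at their own pace and stop on an object; the grip force is fixed at half the most. Time passes only in rows, so rows that repeat a pose let the fingers close. It gives the time, the measured TCP pose, the force and the opening at its end, in the units of the state.
- manip.state(): the state, without advancing time (a new reading comes with each control period).
- manip.capture(name): name is "side" or "top" or "wrist"; returns a dict with "image" (420x560x3 uint8, red, green, blue), "range_z" (420x560 float32, m along the optical axis (not along the pixel's ray), 0 where there is no reading), "vertical_fov" (degrees; the focal length in pixels is half the picture's height over the tangent of half this angle, whatever the lens; pixels are square), "cx", "cy" (the principal point, pixels), "dist" ([k1, k2, p1, p2, k3] as OpenCV has them; the pictures are not rectified), "R" (3x3) and "t" (3): a world point X has camera coordinates R X + t. Camera axes: x right, y down, z forward; pixel columns grow to the right and rows downward; lengths in m; the calibration is good to about 2 mm. A picture is of the moment at which its call begins.
- manip.close_job(): hands the job in, once; it reports no verdict.
The state is a dict: "t": time; "joints": joint angles; "joint_velocities": joint speeds; "tau": joint torques, N m; "eef_pos": TCP position; "tool_rot": TCP orientation; "ft_force": force on the tool from outside, world axes, zero at the start; "torque": the same for the moment, N m; "width": finger opening in m.
Only numpy, scipy, OpenCV 4.12 (cv2) and the standard library are available. Lean on these libraries where they do the work, as an engineer would, in place of code of your own. Each camera call takes 0.05 s, during which the arm holds its last target. There are 200 camera calls.

## Task

Line work is due on the analyser, so shut its water feed: push the steel cover of the valve box aside by its black ridge, all the way over the closed half of the box until it stops, then push the red valve handle clockwise (seen from above) through its quarter turn until it is fully shut. Work by pushing only: do not grip the ridge or the handle between the fingers, and do not lift the cover out of its guides. Leave the blue valve as it is, the cover open, and the glassware, bottles and wrench around the box where they stand.

Things in the scene. Friction and masses are not known exactly. Their poses are not given: they have to be found in the camera images.
- valve_box: Low cream metal box fixed to the bench, 180 (x) x 504 (y) x 112 mm high, turned up to 15 degrees; origin: centre of its underside, x away from the robot, y to the left along its length, z up. Left half: valve bay. Right half (box y below 6 mm): closed by a fixed deck 99.5 mm high. Guides (box x +-81.5 mm) and end walls (inner faces at box y +-246 mm) rise to 112 mm and hold the cover in.
- bay (a point): Middle of the valve bay's mouth, 102 mm above the bench, at box y = 126 mm. The bay is open-topped once the cover is aside: clear opening 136 mm in box x (-68 to 68 mm) and 240 mm in box y (6 to 246 mm). The cover runs on two ledges beside the opening, 102 mm high.
- cover: Loose steel cover plate, 160 (x) x 236 (y) x 4 mm, 0.4 to 0.65 kg, lying in the box's guides, axes along the box's; origin: centre of its underside, 102 mm above the bench. At the start it covers the bay (box y of its origin 98 to 128 mm; 128 = closed). It slides along the box's y towards -y against plain friction of 2 to 8 N and stops, fully aside, at box y = -128 mm.
- ridge (a point): Point in the middle of the cover's black ridge, 12 mm above the cover's underside. The ridge stands on the middle of the cover, 90 mm long (x) and 16 mm thick (y); its crest rises 22 mm above the plate's upper face, its two flanks 16 mm.
- red_handle (a joint): Red valve handle, rad: 0 = open, lever along the pipe, pointing to the box's -x (towards the robot); 1.571 = shut against its stop, lever across the pipe, pointing to the box's +y (left). It turns clockwise seen from above about the upright axis through red_pivot, stays where it is left, and needs about 0.25 N m (some 6 N sideways at the sleeve). It starts between 0 and 0.3.
- red_pivot (a point): Point on the red valve's upright turning axis at the handle's mid height, 71 mm above the bench; it stays fixed. The valve stands at box x = 25 mm and at box y = 62 or 158 mm (the red and the blue valve swap places).
- red_sleeve (a point): Middle of the handle's red plastic sleeve, 37 mm from the turning axis, at mid height. The sleeve reaches from 16 to 58 mm from the axis, is 15 mm thick and 16 mm high (63 to 79 mm above the bench). The pipe below it reaches up to 53 mm, the brass valve body within 30 mm of the axis to 58 mm, above the bench.
- blue_handle (a joint): Handle of the other, blue valve, same build and same joint values; to be left as it is. It starts between 0 and 0.3.
- blue_sleeve (a point): Middle of the blue sleeve, as red_sleeve.
- blue_pivot (a point): Turning axis of the blue valve, as red_pivot.
- wash_bottle: White bottle with red cap, diameter 58, 150 mm high, to the left of the box; origin at the centre of its underside.
- amber_bottle: Amber bottle, diameter 56, 120 mm high, to the right of the box; origin at the centre of its underside.
- beaker: Glass beaker, diameter 64, 80 mm high, behind the box; origin at the centre of its underside.
- funnel: Glass funnel standing mouth down, diameter 68, 88 mm high, behind the box; origin at the centre of its underside.
- crucible: White porcelain crucible, diameter 38, 34 mm high, in front of the box; origin at the centre of its underside.
- sample_jar: Clear jar with metal lid, diameter 44, 45 mm high, in front of the box; origin at the centre of its underside.
- wrench: Open-ended steel wrench, 150 mm long, lying in front of the box; origin under its middle.

How it is judged:
On the way, in this order (a step that is already met when the one before it is completed fails the run):
1. the cover is pushed fully aside, over the closed half of the box, with the red handle still open (y of cover in the frame of valve_box below -0.116 m and value of joint red_handle below 1.2 rad), for 0.2 s.
2. the red handle is pushed fully shut (value of joint red_handle above 1.45 rad), for 0.2 s.
At the end, for the whole second after the job is handed in: The cover lies flat in its guides within 12 mm of its stop on the closed half, the red handle is within 0.12 rad (7 degrees) of its shut stop and at rest, the blue sleeve is within 8 mm and every bystander within 20 mm of where it started (y of cover in the frame of valve_box below -0.116 m and z of cover in the frame of valve_box between 0.098 and 0.106 m and angle between cover's own z axis and vertical below 0.05 rad and linear speed of cover below 0.01 m/s and value of joint red_handle above 1.45 rad and velocity of joint red_handle below 0.05 rad/s and distance of blue_sleeve from where it was at the start of the episode below 0.008 m and distance of each of wash_bottle, amber_bottle, beaker, funnel, crucible, sample_jar, wrench from where it was at the start of the episode below 0.02 m); the robot touches nothing.
It fails at once if the cover is lifted or tipped out of its guides (over 10 mm up, or tilted over 0.12 rad) (z of cover in the frame of valve_box above 0.112 m or angle between cover's own z axis and vertical above 0.12 rad).
It fails at once if the cover's ridge is gripped (fingers press on both its flanks, over 2 N each) (contact force between each of cover_c2, cover_c3 and the fingers above 2 N).
It fails at once if the red handle is gripped (fingers press on both its flanks, over 2 N each) (contact force between each of red_handle_c2, red_handle_c3 and the fingers above 2 N).
It fails at once if the blue handle is moved (over 8 mm at its sleeve) (distance of blue_sleeve from where it was at the start of the episode above 0.008 m).
It fails at once if a bottle, glass, jar, crucible or the wrench is moved or lifted (over 20 mm) (distance of any of wash_bottle, amber_bottle, beaker, funnel, crucible, sample_jar, wrench from where it was at the start of the episode above 0.02 m).
It also fails if it takes over 45 s, if anything falls off the work surface, if the arm or the gripper's body presses on something with over 40 N, if the wrist force passes 120 N, or if a joint passes its speed limit or range.

## Working session

There is one attempt and no reset: what is moved stays moved. The work goes in short steps, Python scripts to look and compute and a tool call to move; the robot and the scene stay as the last step left them, time stands still between calls to the robot, and variables do not carry over. Pictures are saved under pics/ and viewed, about 8 in all and at most 12, crops included, and the job is handed in when it is done.

Besides the shell and the picture viewer there is one more tool, called after ">>>" as a command line: name --pt "numbers of a row" for each row, then --argument value for the rest. carry_out: Moves the arm, as the interface text tells. Its arguments: {"type":"object","properties":{"deltas":{"type":"array"}},"required":["deltas"]}

```bash
mkdir -p pics; ls; cat > h.py <<'E'
import numpy as np, cv2
from station import manip
def cap(n,f):
    c=manip.capture(n); cv2.imwrite(f,c["image"][:,:,::-1]); np.savez(f[:-4]+'.npz',**c); return c
def P(f,pix):
    c=np.load(f[:-4]+'.npz'); fl=210/np.tan(np.radians(c['vertical_fov'])/2)
    K=np.array([[fl,0,c['cx']],[0,fl,c['cy']],[0,0,1]])
    out=[]
    for u,v in pix:
        z=np.median(c['range_z'][v-1:v+2,u-1:u+2]); n=cv2.undistortPoints(np.array([[[u,v]]],float),K,c['dist'])[0,0]
        out.append(c['R'].T@(np.array([n[0]*z,n[1]*z,z])-c['t']))
    return np.array(out)
def ray(f,pix,h):
    c=np.load(f[:-4]+'.npz'); fl=210/np.tan(np.radians(c['vertical_fov'])/2)
    K=np.array([[fl,0,c['cx']],[0,fl,c['cy']],[0,0,1]]); o=-c['R'].T@c['t']; out=[]
    for u,v in pix:
        n=cv2.undistortPoints(np.array([[[u,v]]],float),K,c['dist'])[0,0]
        d=c['R'].T@np.array([n[0],n[1],1]); out.append(o+d*(h-o[2])/d[2])
    return np.array(out)
E
python3 - <<'E'
from h import *
a=cap('top','pics/top1.png');cap('side','pics/side1.png')
print(manip.state())
E
```

```text
pics
{'t': 0.1, 'joints': array([-1.32200426e+00,  2.38735847e-01, -1.41617247e-02,  1.31917968e+00,
        8.98857657e-06,  1.57079722e+00]), 'joint_velocities': array([ 0.00020998, -0.00355357,  0.00298677, -0.00087744, -0.00058646,
        0.00115594]), 'tau': array([-8.56672577e-04, -5.39716244e+01,  3.47000706e+01,  1.34023855e-02,
       -2.14428974e-05, -3.57672121e-06]), 'eef_pos': array([ 0.12917588, -0.50844263,  0.19613723]), 'tool_rot': array([ 0.55845434, -0.55789328,  0.43445437, -0.43374329]), 'ft_force': array([ 0.01248739, -0.40819828,  0.51120842]), 'torque': array([0.04512988, 0.05931675, 0.0109313 ]), 'width': 0.08519897398257276}
```

View pics/top1.png

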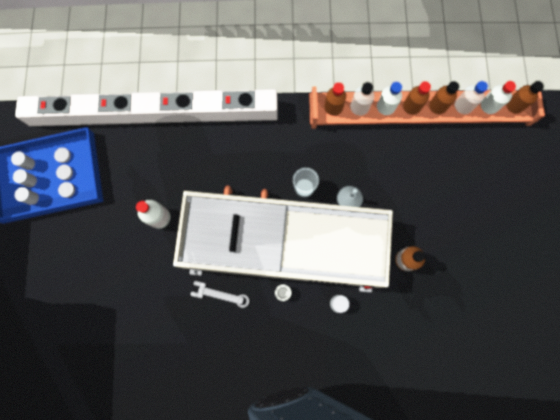

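View pics/side1.png

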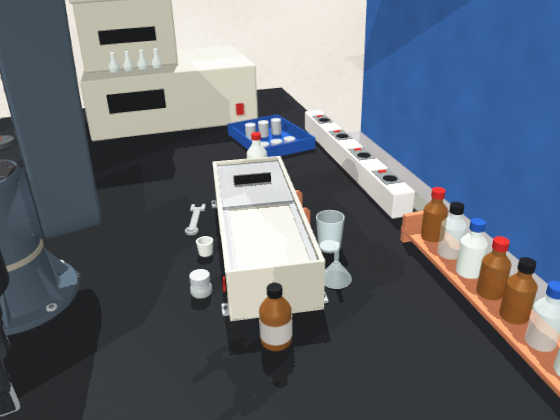

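Top view: box rim corners are near (183,193), (393,210), (388,286) and (176,267). The ridge runs (238,215)–(232,251), and the cover's right edge is near column 285. I'll enlarge it for accuracy.

```bash
python3 - <<'E'
from h import *
i=cv2.imread('pics/top1.png')[175:305,165:425]
cv2.imwrite('pics/top1c.png',cv2.resize(i,None,fx=3,fy=3,interpolation=cv2.INTER_CUBIC))
f='pics/top1.png'
print(ray(f,[(183,193),(393,210),(388,286),(176,267)],.112)); print(ray(f,[(238,215),(232,251)],.128),P(f,[(235,233),(260,240),(340,245)]))
E
```

```text
[[ 0.64238567  0.27834028  0.112     ]
 [ 0.59143342 -0.22751037  0.112     ]
 [ 0.41171086 -0.2047638   0.112     ]
 [ 0.46395198  0.29048779  0.112     ]]
[[0.58284801 0.14277864 0.128     ]
 [0.49803804 0.15659282 0.128     ]] [[ 0.5406568   0.15014296  0.12430878]
 [ 0.52537359  0.09247506  0.10634401]
 [ 0.51076686 -0.09820348  0.10055647]]
```

View pics/top1c.png

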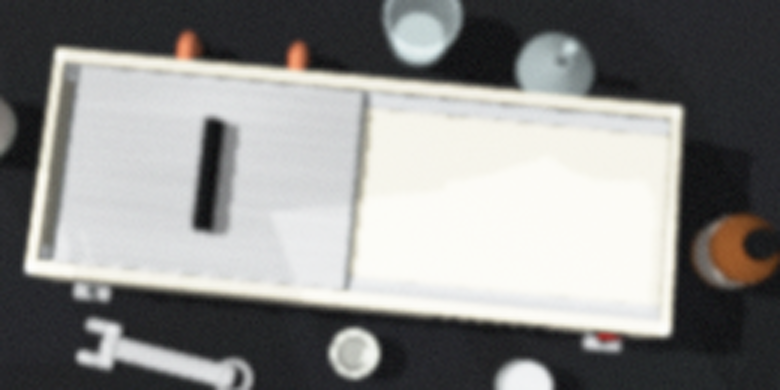

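```bash
cat >> h.py <<'E'
from scipy.spatial.transform import Rotation as Ro
def box(f='pics/top1.png',cr=((57,48),(683,105),(670,335),(25,272))):
    p=ray(f,[(165.3+u/3-.5,175.3+v/3-.5) for u,v in cr],.112)[:,:2]
    q=np.array([[.09,.252],[.09,-.252],[-.09,-.252],[-.09,.252]])
    a=(p-p.mean(0)); th=np.arctan2((q[:,0]*a[:,1]-q[:,1]*a[:,0]).sum(),(q*a).sum())
    R=np.array([[np.cos(th),-np.sin(th)],[np.sin(th),np.cos(th)]])
    return th,p.mean(0),R,(a-q@R.T)
def rot(s): q=s['tool_rot']; return Ro.from_quat(np.r_[q[1:],q[0]])
def rows(B,c,targets,yawerr=True):
    """targets: list of (bx,by,z) in box frame -> tool shifts mm; base pose = measured"""
    s=manip.state(); r=rot(s)
    for t in targets:
        w=np.r_[B@np.array(t[:2])+c,t[2]]
        print(t,np.round(w,3),np.round(r.inv().apply(w-s['eef_pos'])*1e3,0))
def tobox(B,c,w): return np.r_[B.T@(np.array(w)[:2]-c),w[2]]
E
python3 - <<'E'
from h import *
th,c,B,e=box(); print(np.degrees(th),c,e.round(4))
print('ridge',[tobox(B,c,w).round(4) for w in ray('pics/top1.png',[(165+212/3,175+120/3),(165+204/3,175+230/3)],.128)])
print(rot(manip.state()).as_matrix().round(3))
f='pics/top1.png'
d=np.load('pics/top1.npz')
pts=P(f,[(u,v) for u in range(165,425,3) for v in range(180,300,3)])
pts=pts[(pts[:,2]>.108)&(pts[:,2]<.117)]
b=np.array([tobox(B,c,p) for p in pts]); print(len(b),b.min(0),b.max(0))
E
```

```text
-6.43506346418703 [0.52951342 0.03566069] [[ 0.0006  0.0005]
 [ 0.0012 -0.0014]
 [-0.0012 -0.0003]
 [-0.0007  0.0012]]
ridge [array([0.0405, 0.1179, 0.128 ]), array([-0.0461,  0.1141,  0.128 ])]
[[ 0.246 -0.     0.969]
 [-0.969  0.001  0.246]
 [-0.001 -1.     0.   ]]
263 [-0.08992062 -0.32912725  0.10800743] [0.08905508 0.25352424 0.11689825]
```

```bash
python3 - <<'E'
from h import *
th,c,B,e=box(); rows(B,c,[(0,.160,.2),(0,.160,.112)])
E
```

```text
(0, 0.16, 0.2) [0.547 0.195 0.2  ] [-578.   -3.  579.]
(0, 0.16, 0.112) [0.547 0.195 0.112] [-578.   85.  579.]
```

>>> carry_out --pt "1 -60 -10 60 0 -10 0" --pt "1 -120 -10 120 0 -20 0" --pt "1 -180 -10 180 0 -30 0" --pt "1 -240 -10 240 0 -40 0" --pt "1 -300 -10 300 0 -50 0"

```text
t: 0.72
eef_pos: [0.2893, -0.2389, 0.2064]
tool_rot: [0.69, -0.69, 0.156, -0.156]
ft_force: [1.3, -0.7, 0.3]
width: 0.0003
```

```bash
python3 - <<'E'
from h import *
th,c,B,e=box(); rows(B,c,[(0,.160,.2),(0,.160,.112)]); s=manip.state(); x=rot(s).as_matrix()[:,0]; print(s['joints'],np.degrees(np.arctan2(x[1],x[0])-th))
E
```

```text
(0, 0.16, 0.2) [0.547 0.195 0.2  ] [ 47.   7. 502.]
(0, 0.16, 0.112) [0.547 0.195 0.112] [ 47.  95. 502.]
[-6.90370253e-01 -2.38913063e-02 -2.91603680e-01  1.30281841e+00
  1.78673622e-04  1.32475279e+00] -19.022981540356305
```

>>> carry_out --pt "1 0 0 60 0 -9 0" --pt "1 10 0 120 0 -18 0" --pt "1 20 0 180 0 -18 0" --pt "1 30 0 240 0 -18 0" --pt "1 35 0 300 0 -18 0"

```text
t: 1.35
eef_pos: [0.4515, 0.0164, 0.2063]
tool_rot: [-0.705, 0.706, -0.048, 0.048]
ft_force: [1.3, -0.9, -0.0]
width: -0.0003
```

>>> carry_out --pt "1 0 0 50 0 0 0" --pt "1 0 0 100 0 0 0" --pt "1 0 0 140 0 0 0" --pt "1 0 0 150 0 0 0" --pt "1 0 0 150 0 0 0"

```text
t: 1.98
eef_pos: [0.4705, 0.1631, 0.2061]
tool_rot: [-0.705, 0.706, -0.048, 0.047]
ft_force: [0.6, 0.0, 1.0]
width: -0.0001
```

```bash
python3 - <<'E'
from h import *
th,c,B,e=box(); rows(B,c,[(0,.160,.2),(0,.160,.112)]); s=manip.state(); x=rot(s).as_matrix()[:,0]; print(s['joints'],np.degrees(np.arctan2(x[1],x[0])-th),tobox(B,c,s['eef_pos']))
E
```

```text
(0, 0.16, 0.2) [0.547 0.195 0.2  ] [72.  6. 42.]
(0, 0.16, 0.112) [0.547 0.195 0.112] [72. 94. 42.]
[ 3.33723357e-01  1.89573938e-01 -5.29965167e-02  1.32921282e+00
 -1.49603682e-04  2.03854992e+00] -1.2443124090590925 [-0.07288533  0.12000318  0.20614687]
```

>>> carry_out --pt "1 40 0 24 0 -1 0" --pt "1 72 0 44 0 -1 0" --pt "1 72 0 44 0 -1 0" --pt "1 72 45 44 0 -1 0" --pt "1 72 70 44 0 -1 0"

```text
t: 2.6
eef_pos: [0.5465, 0.1949, 0.135]
tool_rot: [-0.705, 0.706, -0.043, 0.041]
ft_force: [-0.5, 0.0, 0.0]
width: 0.0004
```

```bash
python3 - <<'E'
from h import *
th,c,B,e=box(); rows(B,c,[(0,.160,.112)]); s=manip.state(); x=rot(s).as_matrix()[:,0]; print(np.degrees(np.arctan2(x[1],x[0])-th),tobox(B,c,s['eef_pos']))
cap('side','pics/side2.png'); cap('top','pics/top2.png')
a=cv2.imread('pics/side2.png')[100:320,150:400];b=cv2.imread('pics/top2.png')[160:310,150:420]
a=cv2.resize(a,None,fx=1.6,fy=1.6);b=cv2.resize(b,(int(270*352/220),352)[0:1]+(352,)) if 0 else cv2.resize(b,(397,220))
m=np.zeros((352,800,3),np.uint8);m[:,:400]=a;m[:220,402:799]=b;cv2.imwrite('pics/m2.png',m)
E
```

```text
(0, 0.16, 0.112) [0.547 0.195 0.112] [ 1. 23. -0.]
-0.3908611735806403 [-0.00099682  0.16014516  0.13497865]
```

View pics/m2.png

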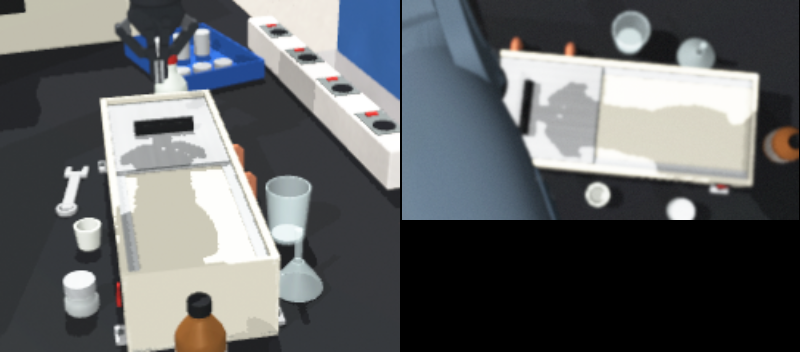

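The fingers stand behind the ridge (left panel, ridge at about (165,126)), clear of it. Next I'll descend and push.

>>> carry_out --pt "1 1 12 0 0 0 0" --pt "1 1 23 0 0 0 0" --pt "1 1 23 -12 0 0 0" --pt "1 1 23 -22 0 0 0" --pt "1 1 23 -32 0 0 0"

```text
t: 3.32
eef_pos: [0.5455, 0.1642, 0.114]
tool_rot: [0.706, -0.706, 0.041, -0.042]
ft_force: [0.2, -0.2, 0.1]
width: -0.0003
```

>>> carry_out --pt "1 0 0 -20 0 0 0" --pt "1 0 0 -40 0 0 0" --pt "1 0 0 -60 0 0 0" --pt "1 0 0 -80 0 0 0" --pt "1 0 0 -100 0 0 0"

```text
t: 3.95
eef_pos: [0.5334, 0.0643, 0.1135]
tool_rot: [0.706, -0.706, 0.042, -0.042]
ft_force: [0.1, 0.1, 0.5]
width: 0.0002
```

```bash
python3 - <<'E'
from h import *
th,c,B,e=box(); rows(B,c,[(0,-.109,.112)]); s=manip.state(); x=rot(s).as_matrix()[:,0]; print(np.degrees(np.arctan2(x[1],x[0])-th),tobox(B,c,s['eef_pos']))
E
```

```text
(0, -0.109, 0.112) [ 0.517 -0.073  0.112] [   0.    2. -138.]
-0.3257353823008085 [0.00065238 0.02885177 0.11351693]
```

```bash
python3 - <<'E'
from h import *
cap('side','pics/side3.png')
cv2.imwrite('pics/m3.png',cv2.resize(cv2.imread('pics/side3.png')[100:320,150:400],None,fx=2,fy=2)); print(manip.state()['ft_force'])
E
```

```text
[-0.17105581 -1.53987865 -0.14507163]
```

View pics/m3.png

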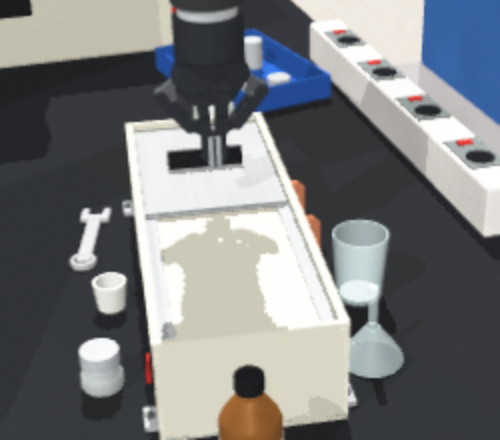

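```bash
cat >> h.py <<'E'
def proj(f,X):
    c=np.load(f[:-4]+'.npz'); fl=210/np.tan(np.radians(c['vertical_fov'])/2)
    K=np.array([[fl,0,c['cx']],[0,fl,c['cy']],[0,0,1]])
    return cv2.projectPoints(np.array(X,float),cv2.Rodrigues(c['R'])[0],c['t'],K,c['dist'])[0][:,0].round(1)
def tw(B,c,t): return np.r_[B@np.array(t[:2])+c,t[2]]
E
python3 - <<'E'
from h import *
th,c,B,e=box(); s=manip.state(); print(s['eef_pos'],s['t'],s['joints'])
f='pics/side3.png'
print('tcp',proj(f,[s['eef_pos'],s['eef_pos']+[0,0,.07]]))
print('ridge start',proj(f,[tw(B,c,(x,.116,.128)) for x in(-.045,.045)]))
print('corners',proj(f,[tw(B,c,t) for t in((.09,.252,.112),(.09,-.252,.112),(-.09,-.252,.112),(-.09,.252,.112))]))
print('cover edge',proj(f,[tw(B,c,(x,-.002,.106)) for x in(-.08,.08)]))
E
```

```text
[0.53299924 0.06244634 0.11356171] 4.0 [ 1.17233278e-01  2.99041918e-01 -1.46915901e-01  1.12529827e+00
 -9.50516948e-04  1.80697904e+00]
tcp [[257.7 196. ]
 [256.2 167.6]]
ridge start [[233.9 175.8]
 [271.1 172.4]]
corners [[280.5 155.7]
 [325.9 260.9]
 [226.6 272.3]
 [212.9 161.5]]
cover edge [[223.2 208.4]
 [294.7 201.4]]
```

```bash
python3 - <<'E'
from h import *
cv2.imwrite('pics/m4.png',cv2.resize(cv2.imread('pics/side3.png')[130:220,205:315],None,fx=6,fy=6,interpolation=cv2.INTER_CUBIC))
E
```

```text
(no output)
```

View pics/m4.png

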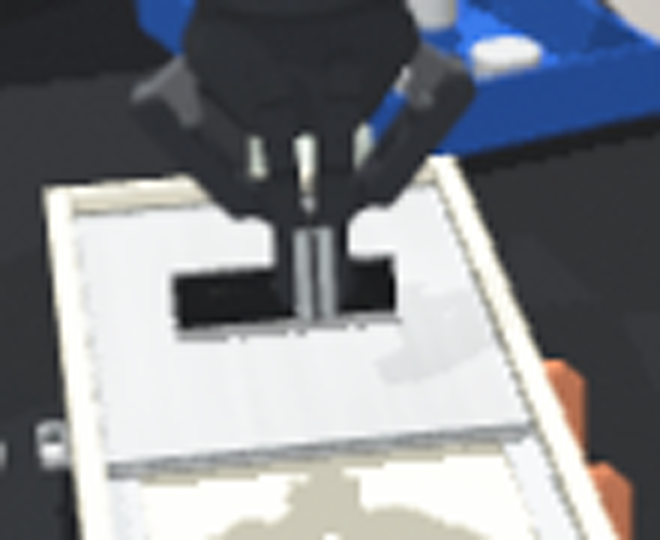

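```bash
python3 - <<'E'
from h import *
th,c,B,e=box()
f='pics/side3.png'
for u,v in [(257,182),(257,180),(257,175),(260,178),(254,178),(240,178),(257,188),(270,178),(257,196),(230,195),(257,150)]:
    w=P(f,[(u,v)])[0]; print(u,v,w.round(3),tobox(B,c,w).round(3))
E
```

```text
257 182 [0.532 0.055 0.152] [-0.     0.02   0.152]
257 180 [0.531 0.054 0.158] [-0.     0.018  0.158]
257 175 [0.532 0.052 0.171] [0.    0.016 0.171]
260 178 [0.538 0.054 0.161] [0.007 0.019 0.161]
254 178 [0.525 0.054 0.163] [-0.007  0.018  0.163]
240 178 [0.511 0.151 0.122] [-0.031  0.112  0.122]
257 188 [0.544 0.114 0.108] [0.005 0.08  0.108]
270 178 [0.584 0.145 0.114] [0.042 0.114 0.114]
257 196 [0.534 0.074 0.108] [0.    0.039 0.108]
230 195 [0.476 0.1   0.107] [-0.06   0.058  0.107]
257 150 [0.535 0.054 0.228] [0.003 0.019 0.228]
```

The enlarged crop shows the shut fingertips near (257,183), in front of an unmoved ridge. By depth they're at z≈0.148, about 35 mm above the reported TCP height, so they passed over the crest without touching it. xy agrees. I'll go back behind the ridge and lower with that offset, watching the force.

>>> carry_out --pt "1 0 0 45 0 0 0" --pt "1 0 0 90 0 0 0" --pt "1 0 0 133 0 0 0" --pt "1 0 0 133 0 0 0" --pt "1 0 10 133 0 0 0"

```text
t: 4.62
eef_pos: [0.5495, 0.1974, 0.1035]
tool_rot: [0.706, -0.706, 0.041, -0.042]
ft_force: [-0.4, 0.4, -0.6]
width: -0.0002
```

>>> carry_out --pt "1 0 8 0 0 0 0" --pt "1 0 14 0 0 0 0" --pt "1 0 19 0 0 0 0" --pt "1 0 22 0 0 0 0" --pt "1 0 22 0 0 0 0"

```text
t: 5.25
eef_pos: [0.5491, 0.1977, 0.0814]
tool_rot: [-0.706, 0.706, -0.042, 0.042]
ft_force: [-0.4, 0.4, 0.9]
width: 0.0004
```

```bash
python3 - <<'E'
from h import *
th,c,B,e=box(); s=manip.state(); print(tobox(B,c,s['eef_pos']),s['ft_force'])
f='pics/side4.png';cap('side',f)
x=np.array([(u,v) for u in range(225,285) for v in range(140,190)])
cv2.imwrite('pics/m5.png',cv2.resize(cv2.imread(f)[120:210,205:315],None,fx=6,fy=6,interpolation=cv2.INTER_CUBIC))
for v in range(158,182,2):
    w=P(f,[(253,v)])[0]; print(v,tobox(B,c,w).round(3))
E
```

```text
[0.00134508 0.16324971 0.08135076] [-0.38690937  0.41025924  0.93492402]
158 [0.007 0.154 0.154]
160 [0.006 0.153 0.149]
162 [0.006 0.154 0.143]
164 [0.006 0.152 0.138]
166 [0.006 0.154 0.132]
168 [0.005 0.153 0.128]
170 [0.005 0.153 0.122]
172 [0.007 0.172 0.108]
174 [0.001 0.118 0.127]
176 [0.001 0.115 0.123]
178 [0.    0.113 0.119]
180 [-0.     0.113  0.114]
```

View pics/m5.png

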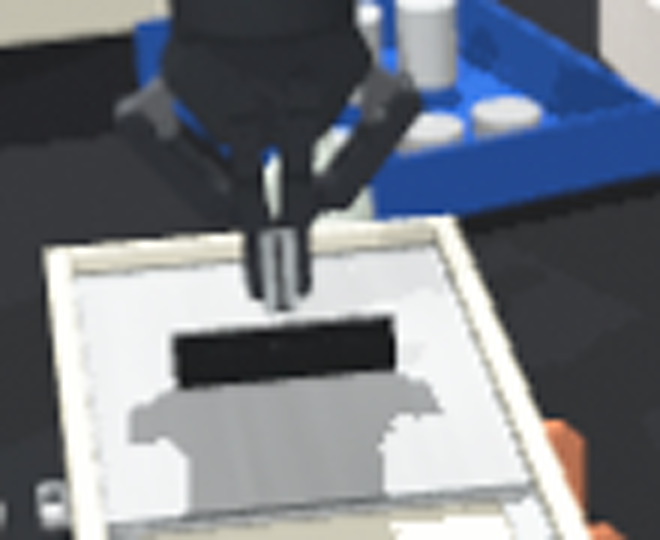

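The tips are now behind the ridge (near (253,171)) at z≈0.118. I'll lower 6 mm more and push.

>>> carry_out --pt "1 -1 6 0 0 0 0" --pt "1 -1 6 0 0 0 0" --pt "1 -1 6 -12 0 0 0" --pt "1 -1 6 -24 0 0 0" --pt "1 -1 6 -36 0 0 0"

```text
t: 5.92
eef_pos: [0.544, 0.1616, 0.0756]
tool_rot: [0.706, -0.706, 0.042, -0.042]
ft_force: [-0.2, 3.1, -1.2]
width: -0.0001
```

>>> carry_out --pt "1 0 0 -15 0 0 0" --pt "1 0 0 -30 0 0 0" --pt "1 0 0 -45 0 0 0" --pt "1 0 0 -60 0 0 0" --pt "1 0 0 -75 0 0 0"

```text
t: 6.55
eef_pos: [0.5351, 0.0868, 0.0756]
tool_rot: [0.706, -0.706, 0.042, -0.042]
ft_force: [0.9, 3.8, 1.3]
width: -0.0
```

```bash
python3 - <<'E'
from h import *
th,c,B,e=box(); s=manip.state(); print(tobox(B,c,s['eef_pos']),s['ft_force'])
f='pics/side5.png';cap('side',f)
for x in (-.06,.06): print(x,[ (v,tobox(B,c,P(f,[(u,v)])[0]).round(3)[1:]) for u,v in [(int(a),int(b)) for a,b in proj(f,[tw(B,c,(x,y,.106)) for y in np.arange(.2,-.2,-.02)])]])
E
```

```text
[-0.00015009  0.05141817  0.07560992] [0.90132364 3.83129233 1.34682164]
-0.06 [(170, array([0.247, 0.087])), (173, array([0.249, 0.077])), (177, array([0.246, 0.067])), (180, array([0.144, 0.105])), (183, array([0.123, 0.107])), (187, array([0.102, 0.107])), (191, array([0.081, 0.106])), (195, array([0.056, 0.108])), (198, array([0.042, 0.107])), (203, array([0.019, 0.107])), (207, array([-0.001,  0.107])), (211, array([-0.02 ,  0.107])), (215, array([-0.036,  0.106])), (220, array([-0.058,  0.106])), (225, array([-0.08 ,  0.106])), (230, array([-0.089,  0.099])), (235, array([-0.111,  0.101])), (240, array([-0.13,  0.1 ])), (245, array([-0.148,  0.1  ])), (251, array([-0.171,  0.101]))]
0.06 [(166, array([0.038, 0.179])), (169, array([0.04 , 0.171])), (172, array([0.249, 0.068])), (176, array([0.138, 0.107])), (179, array([0.12 , 0.107])), (182, array([0.105, 0.106])), (186, array([0.082, 0.106])), (190, array([0.058, 0.108])), (193, array([0.044, 0.107])), (197, array([0.023, 0.107])), (201, array([0.001, 0.108])), (206, array([-0.021,  0.106])), (210, array([-0.039,  0.106])), (214, array([-0.059,  0.107])), (219, array([-0.079,  0.106])), (224, array([-0.089,  0.1  ])), (228, array([-0.107,  0.1  ])), (233, array([-0.126,  0.1  ])), (239, array([-0.15,  0.1 ])), (244, array([-0.169,  0.1  ]))]
```

The cover moves with a push of about 4 N (front edge at box y≈-0.085). I'll continue.

>>> carry_out --pt "1 0 0 -15 0 0 0" --pt "1 0 0 -30 0 0 0" --pt "1 0 0 -45 0 0 0" --pt "1 0 0 -60 0 0 0" --pt "1 0 0 -75 0 0 0"

```text
t: 7.22
eef_pos: [0.5263, 0.0123, 0.0756]
tool_rot: [0.706, -0.706, 0.042, -0.042]
ft_force: [1.6, 5.4, 1.4]
width: 0.0001
```

>>> carry_out --pt "1 0 0 -15 0 0 0" --pt "1 0 0 -30 0 0 0" --pt "1 0 0 -45 0 0 0" --pt "1 0 0 -60 0 0 0" --pt "1 0 0 -72 0 0 0"

```text
t: 7.85
eef_pos: [0.5178, -0.0592, 0.0755]
tool_rot: [0.706, -0.706, 0.042, -0.042]
ft_force: [0.8, 4.8, 2.2]
width: -0.0
```

>>> carry_out --pt "1 0 0 -4 0 0 0" --pt "1 0 0 -8 0 0 0" --pt "1 0 0 -12 0 0 0" --pt "1 0 0 -14 0 0 0" --pt "1 0 0 -15 0 0 0"

```text
t: 8.48
eef_pos: [0.516, -0.0707, 0.0755]
tool_rot: [0.708, -0.704, 0.041, -0.041]
ft_force: [0.8, 18.9, 5.1]
width: -0.0001
```

```bash
python3 - <<'E'
from h import *
th,c,B,e=box(); s=manip.state(); print(tobox(B,c,s['eef_pos']),s['ft_force'])
E
```

```text
[-0.00151744 -0.10716747  0.0755426 ] [ 0.80974806 18.91695314  5.07315942]
```

Stopped against the end wall (19 N). I'll back off, raise and look into the bay.

>>> carry_out --pt "1 0 0 8 0 0 0" --pt "1 0 0 14 0 0 0" --pt "1 0 -40 14 0 0 0" --pt "1 0 -90 14 0 0 0" --pt "1 0 -110 14 0 0 0"

```text
t: 9.1
eef_pos: [0.5188, -0.0597, 0.1882]
tool_rot: [-0.705, 0.706, -0.041, 0.043]
ft_force: [0.2, -0.2, -1.0]
width: 0.0003
```

```bash
python3 - <<'E'
from h import *
th,c,B,e=box(); s=manip.state(); print(tobox(B,c,s['eef_pos']),s['ft_force'])
cap('top','pics/top6.png');cap('side','pics/side6.png');cap('wrist','pics/w6.png')
a=cv2.resize(cv2.imread('pics/top6.png')[175:305,165:305],None,fx=4,fy=4,interpolation=cv2.INTER_CUBIC)[:, :]
b=cv2.resize(cv2.imread('pics/side6.png')[140:260,200:330],None,fx=1.8,fy=1.8)
m=np.zeros((520,800,3),np.uint8);m[:,:560]=a;m[:216,562:796]=b
w=cv2.resize(cv2.imread('pics/w6.png'),(238,178));m[220:398,562:800]=w
cv2.imwrite('pics/m6.png',m)
E
```

```text
[-7.86865098e-06 -9.59398914e-02  1.88182349e-01] [ 0.23086244 -0.2140235  -0.95090455]
```

View pics/m6.png

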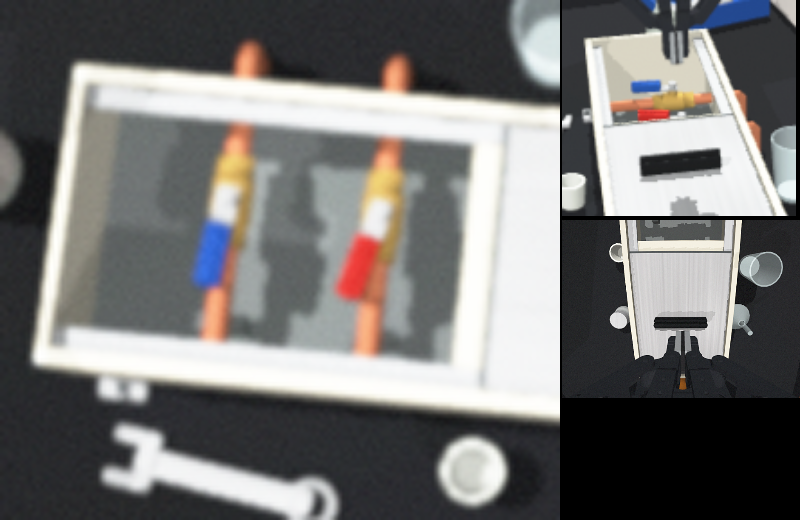

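Red is the right-hand valve (crop sleeve (372,235)–(350,298)), and blue is on the left. The cover is fully aside and the bay is open.

```bash
cat > arc.py <<'E'
from h import *
th,c,B,e=box(); p=np.array([.025,.062]); a,b=.0135,.012
def ctr(phi,r,gap=0):
    u=np.array([-np.cos(phi),np.sin(phi)]);t=np.array([np.sin(phi),np.cos(phi)])
    return p+r*u-(.0075+a*abs(t[0])+b*abs(t[1])+gap)*t
E
python3 - <<'E'
from arc import *
f='pics/top6.png'
g=lambda l,h:[tobox(B,c,w).round(4)[:2] for w in ray(f,[(164.9+u/4,174.9+v/4) for u,v in l],h)]
print('red',g([(372,240),(350,295),(379,205)],.079)); print('blue',g([(219,228),(205,285),(229,190)],.079))
print('cover edge/ledge',g([(486,385),(505,125)],.106)); print('inner left corners',g([(75,65),(38,362)],.112))
rows(B,c,[(*ctr(.3,.045,.012),.12),(*ctr(.3,.045,.012),.031)])
x=rot(manip.state()).as_matrix()[:,0]; print(np.degrees(np.arctan2(x[1],x[0])-th))
for ph in np.arange(.3,1.7,.13): print(round(ph,2),(ctr(ph,.045-.005*(ph-.3)/1.27)*1e3).round(1))
E
```

```text
red [array([0.0047, 0.0643]), array([-0.0301,  0.0741]), array([0.0267, 0.0623])]
blue [array([0.0032, 0.1587]), array([-0.0326,  0.163 ]), array([0.0272, 0.1554])]
cover edge/ledge [array([-0.0778, -0.0135]), array([ 0.0785, -0.0103])]
inner left corners [array([0.0897, 0.2529]), array([-0.0904,  0.2502])]
(np.float64(-0.02831962548027827), np.float64(0.04190599737693641), 0.12) [0.506 0.08  0.12 ] [-29.  66. 138.]
(np.float64(-0.02831962548027827), np.float64(0.04190599737693641), 0.031) [0.506 0.08  0.031] [-29. 155. 138.]
-0.31255636490042044
0.3 [-24.8  53.4]
0.43 [-25.5  58.7]
0.56 [-25.5  64.3]
0.69 [-24.7  70.1]
0.82 [-23.  76.]
0.95 [-20.4  81.7]
1.08 [-16.9  87.2]
1.21 [-12.4  92.1]
1.34 [-7.1 96.5]
1.47 [ -1.1 100. ]
1.6 [  4.8 102.5]
```

>>> carry_out --pt "1 -10 0 50 0 0 0" --pt "1 -20 0 100 0 0 0" --pt "1 -29 0 138 0 0 0" --pt "1 -29 0 138 0 0 0" --pt "1 -29 45 138 0 0 0"

```text
t: 9.88
eef_pos: [0.507, 0.0815, 0.1411]
tool_rot: [0.706, -0.706, 0.04, -0.043]
ft_force: [-0.1, 1.1, -0.4]
width: 0.0002
```

>>> carry_out --pt "1 0 30 0 0 0 0" --pt "1 0 60 0 0 0 0" --pt "1 0 85 0 0 0 0" --pt "1 0 98 0 0 0 0" --pt "1 0 98 0 0 0 0"

```text
t: 10.5
eef_pos: [0.5044, 0.0806, 0.0415]
tool_rot: [-0.706, 0.706, -0.043, 0.041]
ft_force: [-0.3, -0.3, 0.1]
width: 0.0001
```

```bash
python3 - <<'E'
from arc import *
s=manip.state(); print(tobox(B,c,s['eef_pos']),s['ft_force'])
f='pics/side7.png';cap('side',f)
cv2.imwrite('pics/m7.png',cv2.resize(cv2.imread(f)[120:240,190:330],None,fx=5,fy=5,interpolation=cv2.INTER_CUBIC))
E
```

```text
[-0.03002231  0.0418003   0.04150183] [-0.29317938 -0.30421023  0.12852695]
```

View pics/m7.png

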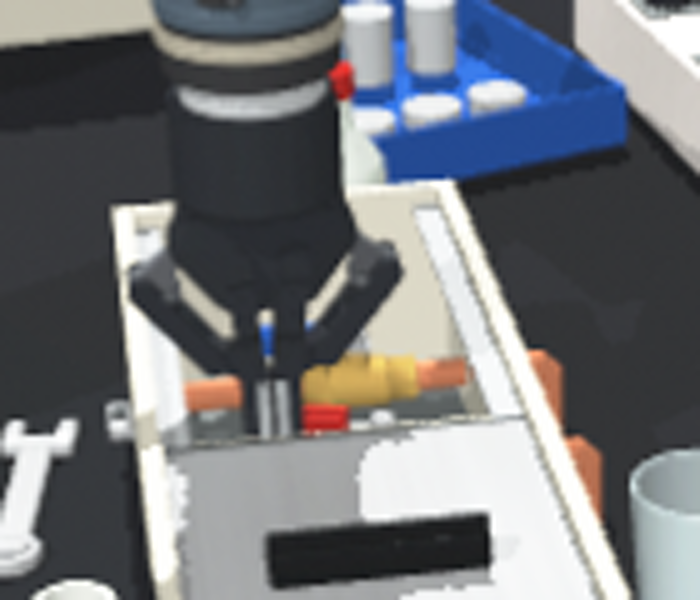

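The fingers stand in the bay on the near (−y) side of the red sleeve. I'll lower 10 mm and begin the arc.

>>> carry_out --pt "1 2 10 0 0 0 0" --pt "1 3 10 5 0 0 0" --pt "1 5 10 11 0 0 0" --pt "1 4 10 17 0 0 0" --pt "1 4 10 22 0 0 0"

```text
t: 11.18
eef_pos: [0.5123, 0.1017, 0.0329]
tool_rot: [-0.705, 0.707, -0.041, 0.042]
ft_force: [-0.1, -7.6, 1.7]
width: 0.0002
```

```bash
python3 - <<'E'
from arc import *
s=manip.state(); print(tobox(B,c,s['eef_pos']),s['ft_force'])
E
```

```text
[-0.02453212  0.06366497  0.03286333] [-0.06329341 -7.63855239  1.74376711]
```

>>> carry_out --pt "1 0 0 6 0 0 0" --pt "1 1.5 0 12 0 0 0" --pt "1 4 0 18 0 0 0" --pt "1 8 0 23 0 0 0" --pt "1 12 0 28 0 0 0"

```text
t: 11.8
eef_pos: [0.5256, 0.1277, 0.0325]
tool_rot: [-0.705, 0.707, -0.043, 0.041]
ft_force: [-5.5, -8.9, 4.3]
width: 0.0004
```

```bash
python3 - <<'E'
from arc import *
s=manip.state(); print(tobox(B,c,s['eef_pos']),s['ft_force'])
E
```

```text
[-0.01415779  0.09101176  0.03248764] [-5.54885826 -8.88243507  4.25532087]
```

Good. I'll finish the arc gently against the stop.

>>> carry_out --pt "1 5 0 5 0 0 0" --pt "1 10 0 8 0 0 0" --pt "1 14 0 10 0 0 0" --pt "1 17 0 11 0 0 0" --pt "1 18 0 11 0 0 0"

```text
t: 12.42
eef_pos: [0.5441, 0.1377, 0.0322]
tool_rot: [-0.706, 0.706, -0.043, 0.04]
ft_force: [-7.3, -2.2, 3.5]
width: -0.0002
```

```bash
python3 - <<'E'
from arc import *
s=manip.state(); print(tobox(B,c,s['eef_pos']),s['ft_force'])
E
```

```text
[0.00307195 0.1030552  0.03218061] [-7.30551502 -2.15543279  3.47607904]
```

Force is still at friction level, so I'll push a few mm more until it rises.

>>> carry_out --pt "1 2 0 0 0 0 0" --pt "1 3 0 0 0 0 0" --pt "1 4 0 0 0 0 0" --pt "1 5 0 0 0 0 0" --pt "1 5 0 0 0 0 0"

```text
t: 13.05
eef_pos: [0.5447, 0.1376, 0.0318]
tool_rot: [-0.706, 0.706, -0.045, 0.037]
ft_force: [-21.8, 0.5, 11.9]
width: -0.0003
```

```bash
python3 - <<'E'
from arc import *
s=manip.state(); print(tobox(B,c,s['eef_pos']),s['ft_force'])
E
```

```text
[0.0036335  0.10300555 0.03184849] [-21.78130805   0.54659233  11.85934964]
```

It's at the stop (22 N, no further motion). I'll back off, rise and check.

>>> carry_out --pt "1 -10 0 0 0 0 0" --pt "1 -18 0 0 0 0 0" --pt "1 -18 -40 0 0 0 0" --pt "1 -18 -95 0 0 0 0" --pt "1 -18 -150 0 0 0 0"

```text
t: 13.68
eef_pos: [0.5332, 0.1395, 0.1843]
tool_rot: [0.706, -0.706, 0.041, -0.042]
ft_force: [0.8, 0.3, 0.1]
width: -0.0003
```

>>> carry_out --pt "1 0 -20 -50 0 0 0" --pt "1 0 -20 -100 0 0 0" --pt "1 0 -20 -150 0 0 0" --pt "1 0 -20 -170 0 0 0" --pt "1 0 -20 -170 0 0 0"

```text
t: 14.3
eef_pos: [0.5133, -0.0306, 0.2028]
tool_rot: [0.706, -0.706, 0.042, -0.043]
ft_force: [-0.2, 0.4, -0.0]
width: 0.0001
```

```bash
python3 - <<'E'
from arc import *
s=manip.state(); print(tobox(B,c,s['eef_pos']),s['ft_force'])
cap('top','pics/top8.png');cap('side','pics/side8.png')
a=cv2.resize(cv2.imread('pics/top8.png')[175:305,135:285],None,fx=3.6,fy=3.6,interpolation=cv2.INTER_CUBIC)
b=cv2.resize(cv2.imread('pics/side8.png')[120:350,170:370],(256,294))
m=np.zeros((468,800,3),np.uint8);m[:,:540]=a;m[:294,542:798]=b
cv2.imwrite('pics/m8.png',m)
E
```

```text
[-0.00865678 -0.06770078  0.20277688] [-0.17407491  0.43022812 -0.04576025]
```

View pics/m8.png

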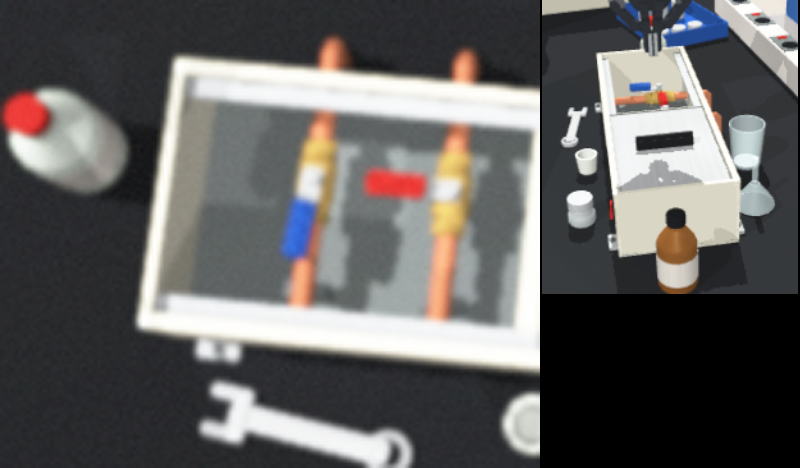

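The red lever (368,182)–(425,187) is parallel to the box's length, so it is shut. Blue hasn't visibly moved, the cover is aside, and everything around the box is in place.

```bash
python3 - <<'E'
from arc import *
f='pics/top8.png'
g=lambda l,h:[tobox(B,c,w).round(4)[:2] for w in ray(f,[(134.9+u/3.6,174.9+v/3.6) for u,v in l],h)]
r=g([(368,182),(425,187)],.079);d=r[0]-r[1];print('red',r,np.arctan2(d[1],-d[0]));print('blue',g([(308,200),(296,257)],.079))
f='pics/side8.png'
print([tobox(B,c,P(f,[tuple(int(q) for q in x)])[0]).round(3) for x in proj(f,[tw(B,c,(.06,y,.106)) for y in(.0,-.02,-.1,-.2,-.235)])])
manip.close_job()
E
```

```text
red [array([0.0232, 0.1177]), array([0.0234, 0.0785])] 1.5656943302479815
blue [array([0.0069, 0.1572]), array([-0.0327,  0.1606])]
[array([0.082, 0.146, 0.03 ]), array([ 0.059, -0.022,  0.107]), array([ 0.06 , -0.1  ,  0.106]), array([ 0.058, -0.201,  0.107]), array([ 0.059, -0.234,  0.106])]
the job is handed in; nothing more can be done
```

The water feed is shut and the job is handed in, at about 14 s on the robot's clock. I pushed the cover by its ridge over the closed half until it stopped (19 N), then pushed the red handle clockwise onto its stop (22 N), with the fingers shut throughout.

Last checks:
- **Cover:** it lies flat at its stop. Its upper face measured 106–107 mm high, out to at least box y −0.234. After the push, its near edge measured box y −0.010 to −0.014, against about −0.010 expected at the stop.
- **Red handle:** it measured 1.566 rad in the image, against 1.571 for fully shut.
- **Blue valve and surroundings:** the blue sleeve is within about 4 mm of its earlier position, which is near the limit of my pixel readings. The bottles, glassware and wrench I compared only by eye, and they look unmoved.
- **Robot:** it is clear of everything.

One thing disagreed. The real fingertips are about 35–37 mm higher than the reported tool position says. Because of that, the first push passed over the ridge without touching it. I measured the gap from the depth image and corrected for it from then on.

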